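# Unlock the tray tally and set it to seven

### The arm

A 6-joint arm with a two-finger parallel gripper is mounted at the origin on the work surface. World frame = base frame: x ahead of the robot, y to its left, z up, the work surface at z = 0. Lengths are in m, angles in rad, forces in N, time in s.
With the tool pointing down it reaches from about 0.35 to 0.975 m from the base axis. Payload 4.9 kg.
Tool frame: the origin (TCP) lies at the very end of the fingers, on their centre line; the grasp point (between the pads) lies manip.grip_point_offset behind it (manip.grip_point_offset is the distance from the TCP to the grasp point, in m); z points along the fingers, y is the line along which they close (so a half turn about z gives the same grasp; the last joint's range is limited). The gripper opens to 85 mm and grips with 20 to 120 N. Pads are 22 mm wide; open, the fingers measure 114 mm over their backs; the gripper's body (76 mm by 85 mm) begins 54 mm behind the grasp point. The pads swing forward as they close: fully open they stand 13 mm farther back than shut.
Start: joints at [-1.241, 0.053, 1.613, -0, 1.476, -0.119], TCP at [0.271, -0.563, 0.231] pointing down, gripper open.
Joint ranges: [-3.01, 3.01], [-1.01, 2.22], [0.06, 2.58], [-1.02, 4.17], [0.09, 2.62], [-3.14, 3.14]. Speed limits (rad/s): [2.57, 2.57, 3.14, 3.14, 3.14, 3.14].

### API

Orientations are given as a unit quaternion [w, x, y, z].
In Python, from plant import manip gives the robot as it stands.
- The arm moves only by the shell command python3 -m crank 'ROWS' [OPENING]. ROWS is JSON, a list of rows, each an object of numbers: "x", "y", "z": the shift along the tool's x, y, z in cm; "turn": the turn about the tool's z in rad. In form: [{"x": .., "y": .., "z": .., "turn": ..}, ...]. A call has 1 to 5 rows; each row shifts and turns the commanded pose from where the row before left it, along the tool's axes as they then stand; what a row does not reach is not made up. A row lasts 1/10 s, in which the tool goes at most 50 mm and 8.59 degrees, less where a joint would pass 70% of its speed; a pose out of reach is approached as far as the arm can. A call with a gripper value outside its range is refused whole. OPENING is the opening in per cent of the stroke, from 0 (shut) to 100 (fully open), set as the call begins (- or left out, the last holds). The fingers move at their own pace and stop on an object; the grip force is fixed at half the most. Time passes only in rows, so rows that do not move let the fingers close. It gives the time, the measured TCP pose, the force, the opening and the grip force at its end, in the units of the state.
- manip.state(): the state, without advancing time (a new reading comes with each control period).
- manip.grab_frame(name): name is "scene" or "top" or "wrist"; returns (picture, depth): 400x640x3 uint8, red, green, blue; 400x640 float32, m along the optical axis (not along the pixel's ray), 0 where there is no reading.
- manip.camera_model(name): a dict with "mtx" (3x3 intrinsics, pixels), "k1" (the pictures are not rectified: a ray, as slopes to the right and down, at radius r is drawn at 1 + k1 r^2 times it, then the intrinsics apply), "world_to_cam" (4x4, takes a point from world to camera coordinates). Camera axes: x right, y down, z forward; pixel columns grow to the right and rows downward; lengths in m; the calibration is good to about 2 mm. A picture is of the moment at which its call begins: read the wrist's pose just before it. camera_model takes no time and is no camera call; for the wrist camera it gives the pose at the moment of the call.
- manip.job_done(): hands the job in; it is judged then, once.
The state is a dict: "time": time; "joint_pos": joint angles; "joint_vel": joint speeds; "joint_efforts": joint torques, N m; "tool_pos": TCP position; "tool_rot": TCP orientation; "contact_force": force on the tool from outside, world axes, zero at the start; "ft_torque": the same for the moment, N m; "gripper_width": opening from 0.0 (shut) to 1.0 (fully open); "grasp_force": force on a finger pad.
Only numpy, scipy, OpenCV 4.12 (cv2) and the standard library are available. Lean on these libraries where they do the work, as an engineer would, in place of code of your own. Each camera call takes 0.05 s, during which the arm holds its last target. There are 200 camera calls.

### The job

Seven trays of pretzels are out of the oven: bring the tally counter on the bench up to 7. First draw its lock pin straight out of the button tower and lay it in the park notches on the counter, handle still pointing out to the same side; then press the black button again and again until the 7 stands at the mark in the window, and leave the button up. Do not shift the other things on the bench.

Things in the scene. Friction and masses are not known exactly. Their poses are not given: they have to be found in the camera images.
- counter: tray tally counter bolted to the bench: base plate 170 x 154 x 10 mm carrying a grey round-topped drum case with a window on top; right of it (-y) a square tower with a black button; before the tower (-x) a park bracket of two notched ears. Origin: underside, below the drum axis. Axes: -x its front (robot side), +y its left, z up. Place and yaw vary
- lock_pin: steel lock pin, 120 mm long, 50 to 80 g. Origin: middle of its black round handle, on the pin's axis; +y runs along the shank to the tip. Handle 22 mm thick, y = -22.5 to +22.5 mm; shank 10 mm thick, y = +22.5 to +97.5 mm. Starts level, pushed from the right into the tower, handle in free air 137 mm right (-y) of the counter's origin, its axis 71 mm above the bench (the handle sags by 2 mm)
- pin_tip (a point): tip of the pin's shank, on its axis. At the start it is 47 to 49 mm deep in the tower; 27 mm of bare shank shows between tower and handle. The pin slides out freely when drawn straight along the counter's -y. While it is in, it blocks the button's stem
- bore (a point): mouth of the pin's bore on the right (-y) face of the tower, 74 mm above the bench; the bore runs 50 mm deep along the counter's y, 1.6 mm wider than the pin. The tower is aluminium, 48 mm (x) x 50 mm (y), 98 mm high, this face being 88 mm right of the counter's origin
- notch (a point): park place: midway between the two ears, on the axis of a parked pin, 58 mm above the bench; axes as the counter's. The parked pin lies level along the counter's y, its shank in both notches, handle outside on the right (-y) as it was in the bore: handle's middle 59 mm (53 to 66) to the -y side of this point, level with it
- ear (a point): top of the outer ear, in the middle of its notch mouth, 72 mm above the bench. Ears: steel plates 40 mm wide (x), 6 mm thick (y), their outer faces 29 mm to either side of point notch in y. Each notch is open at the top, 32 mm wide there, narrowing to a slot 13 mm wide from 10 mm below this point down to the floor 19 mm below this point
- button (a joint): push-button, m: 0 up, 0.015 fully down. Spring return; 3 N to start, about 6 N on the way down, then a hard stop. Each full press moves the drum one number on; it must come fully up before the next press counts. A press of less than about two thirds of the stroke may not count
- button_top (a point): middle of the top of the button, a black cap 40 mm across on the tower; 130 mm above the bench when up, it goes straight down 15 mm. The drum case beside it is 114 mm high, its wall 27 mm to the left (+y) of the cap's middle
- drum (a joint): numbered drum, rad: ten flats with figures 0 to 9, 0.6283 rad apart; value / 0.6283 is the figure at the mark (0 is figure 0, 4.398 is figure 7). It steps forwards only, 0 1 2 .. 9 0, and a sprung roller holds it on each figure. Starts on a figure from 0 to 4. Black figures 25 mm tall on white, read from the counter's front (their tops to +x)
- mark (a point): the mark: middle of the 38 mm window on top of the drum case, between its two black pointers, at the level of the drum's upper flat, 104 mm above the bench, under a clear pane
- seven (a point): middle of the drum's flat that bears the figure 7; it turns with the drum, 44 mm from the drum axis, and lies at point mark when 7 shows
- pretzel_a: baked pretzel, about 130 x 112 x 22 mm, lying to the left of the counter; origin under its middle
- pretzel_b: second pretzel, same size, lying on the parchment at the left of the bench
- strainer: small ball sugar strainer of steel mesh, ball 54 mm across, with a 130 mm two-wire handle, lying before the counter on the robot's side; origin under the ball
- dredger: steel sugar dredger, 70 mm across and 112 mm tall, standing behind the drum case; origin under its middle
- rolling_pin: wooden rolling pin, 310 mm long, 48 mm thick, lying at the right of the bench; origin under its middle
- scraper: dough scraper, 120 x 100 mm steel blade with a wooden grip, lying at the left front of the bench
- brush: pastry brush lying at the right back of the bench
Not all that is in view belongs to the job. What is shaped like the lock_pin but white or yellow is not meant.

How it is judged:
By the outcome, as a careful person would: the job done as asked, in the order asked, and still so for the second after the job is handed in, with the robot touching nothing.
It also fails if it takes over 54 s, if anything falls off the work surface, if the arm or the gripper's body presses on something with over 40 N, if the wrist force passes 120 N, or if a joint passes its speed limit or range.

## Working session

There is one attempt and no reset: what is moved stays moved. The work goes in short steps, Python scripts to look and compute and a shell command to move; the robot and the scene stay as the last step left them, time stands still between calls to the robot, and variables do not carry over. Pictures are saved under pics/ and viewed, at most 10 in all, crops included, and the job is handed in when it is done.

```bash
mkdir -p pics; ls; cat > h.py <<'E'
import numpy as np, cv2
from plant import manip
def cam(name):
    m=manip.camera_model(name); p,d=manip.grab_frame(name); return p,d,m
def save(n,p): cv2.imwrite('pics/'+n,cv2.cvtColor(p,cv2.COLOR_RGB2BGR))
def ray(m,u,v):
    K=np.array(m['mtx']); xd=np.array([(u-K[0,2])/K[0,0],(v-K[1,2])/K[1,1]])
    x=xd.copy()
    for _ in range(20): x=xd/(1+m['k1']*(x@x))
    return np.array([x[0],x[1],1.])
def at_depth(m,u,v,z):
    T=np.linalg.inv(np.array(m['world_to_cam'])); return T[:3,:3]@(ray(m,u,v)*z)+T[:3,3]
def at_z(m,u,v,h):
    T=np.linalg.inv(np.array(m['world_to_cam'])); r=T[:3,:3]@ray(m,u,v); c=T[:3,3]
    return c+r*(h-c[2])/r[2]
def proj(m,P):
    T=np.array(m['world_to_cam']); q=T[:3,:3]@np.asarray(P)+T[:3,3]; x=q[:2]/q[2]; x=x*(1+m['k1']*(x@x)); K=np.array(m['mtx'])
    return K[0,0]*x[0]+K[0,2],K[1,1]*x[1]+K[1,2]
E
python3 - <<'E'
from h import *
import pickle
for n in('top','scene'):
    p,d,m=cam(n); save(n+'0.png',p); pickle.dump((p,d,m),open(n+'0.pkl','wb'))
print(manip.state(), manip.grip_point_offset)
E
```

```text
pics
{'time': 0.1, 'joint_pos': array([-1.24098295e+00,  5.33503981e-02,  1.61416703e+00,  1.35265337e-07,
        1.47602070e+00, -1.19010073e-01]), 'joint_vel': array([-5.32329464e-05, -7.91010096e-04, -3.38762742e-03, -7.76859861e-04,
       -5.96484068e-04,  1.64464226e-03]), 'joint_efforts': array([ 7.38900126e-04, -3.94902062e+01, -3.71363211e+01, -1.04935145e-04,
        3.94169343e-03,  5.70657036e-06]), 'tool_pos': array([ 0.27099863, -0.56255444,  0.23014287]), 'tool_rot': array([-9.67344004e-04,  9.74924727e-01,  2.22532764e-01, -1.02271217e-04]), 'contact_force': array([ 0.76287799, -0.16925646,  0.14121892]), 'ft_torque': array([0.01120531, 0.06624749, 0.05397327]), 'grasp_force': 0.0, 'gripper_width': 1.0029747961778896} 0.0187
```

View pics/top0.png

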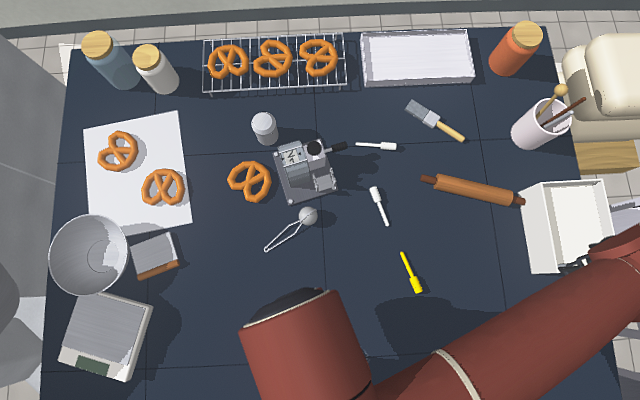

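View pics/scene0.png

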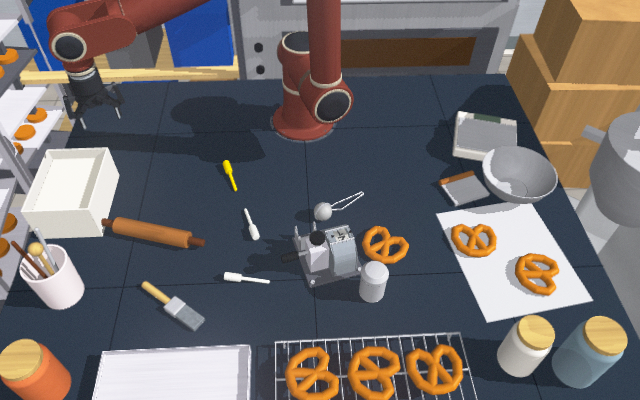

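The top view shows the counter around (305,170), with its black button near (314,148) and the pin handle near (337,146). A white decoy lies just beyond at (375,146). Next I'll enlarge that area.

```bash
python3 - <<'E'
from h import *
import pickle
p,d,m=pickle.load(open('top0.pkl','rb'))
c=p[120:220,250:410]; save('c1.png',cv2.resize(c,None,fx=5,fy=5,interpolation=cv2.INTER_CUBIC))
for u,v in((314,148),(337,146),(290,154),(323,184),(375,146)): print(u,v,at_depth(m,u,v,d[v,u]))
T=np.linalg.inv(np.array(m['world_to_cam']));print(T)
E
```

```text
314 148 [0.6022675  0.01187358 0.12906143]
337 146 [ 0.62142011 -0.05313189  0.08175417]
290 154 [0.59379323 0.07700789 0.11535555]
323 184 [ 0.53055627 -0.00947618  0.01716701]
375 146 [ 0.64152033 -0.17265855  0.00829248]
[[-0.05686018 -0.97364317  0.22087528  0.2611875 ]
 [-0.9983777   0.05479006 -0.01549278  0.02257616]
 [ 0.00298267 -0.22139787 -0.975179    1.08771334]
 [ 0.          0.          0.          1.        ]]
```

View pics/c1.png

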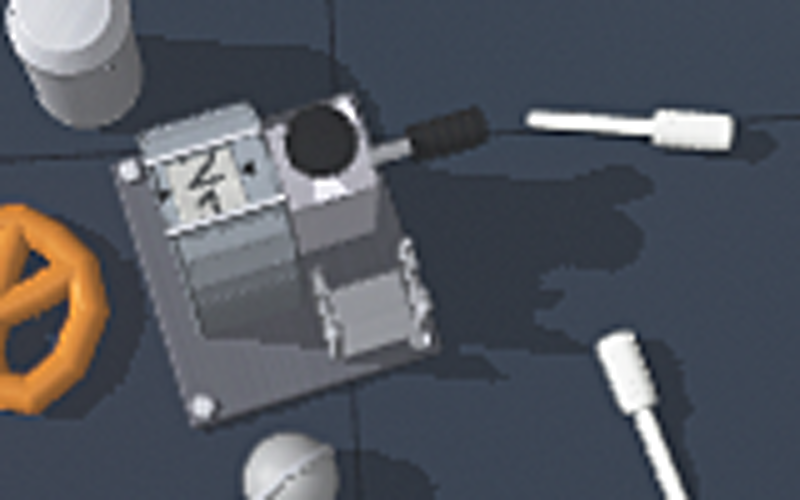

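```bash
python3 - <<'E'
from h import *
import pickle
p,d,m=pickle.load(open('top0.pkl','rb'))
f=lambda u,v,h: at_z(m,250+u/5-.4,120+v/5-.4,h)
P=dict(bl=f(195,427,.01),br=f(438,350,.01),tl=f(112,165,.01),p1=f(163,195,.114),p2=f(250,168,.114),btn=f(321,140,.13),hm=f(448,133,.073))
for k,v in P.items(): print(k,v.round(4))
for a,b in(('bl','br'),('bl','tl'),('p1','p2'),('btn','hm')):
    q=P[b]-P[a];print(a,b,np.degrees(np.arctan2(q[1],q[0])),np.linalg.norm(q[:2]))
mw=manip.camera_model('wrist');s=manip.state()
from scipy.spatial.transform import Rotation as R
q=s['tool_rot'];Rt=R.from_quat(np.r_[q[1:],q[0]]).as_matrix()
print('tool axes\n',Rt.round(3)); T=np.linalg.inv(np.array(mw['world_to_cam']));print('cam in tool',(Rt.T@T[:3,:3]).round(3),Rt.T@(T[:3,3]-s['tool_pos']));print(mw['mtx'])
E
```

```text
bl [0.4756 0.0931 0.01  ]
br [ 0.5133 -0.05    0.01  ]
tl [0.6373 0.1363 0.01  ]
p1 [0.5825 0.0985 0.114 ]
p2 [0.5951 0.0512 0.114 ]
btn [0.6031 0.0124 0.13  ]
hm [ 0.6236 -0.0599  0.073 ]
bl br -75.24686079844251 0.14800487504150894
bl tl 14.954605439923151 0.16738440341562216
p1 p2 -75.11554942886133 0.04894309865503634
btn hm -74.14278885253138 0.07515678277448973
tool axes
 [[ 0.901  0.434 -0.001]
 [ 0.434 -0.901  0.002]
 [ 0.    -0.002 -1.   ]]
cam in tool [[ 0.001 -0.946 -0.325]
 [ 1.     0.001 -0.001]
 [ 0.002 -0.325  0.946]] [ 0.08315676 -0.00041762 -0.14321649]
[[298.22795492   0.         318.47656076]
 [  0.         298.22795492 200.45468772]
 [  0.           0.           1.        ]]
```

```bash
cat >> h.py <<'E'
def tool():
    s=manip.state(); q=s['tool_rot']
    from scipy.spatial.transform import Rotation as R
    return R.from_quat(np.r_[q[1:],q[0]]).as_matrix(), np.array(s['tool_pos']), s
def go(P,yaw=None):
    "remaining shift in tool axes (cm) and turn (rad)"
    Rt,p,s=tool(); th=np.arctan2(Rt[1,0],Rt[0,0])
    print('d(cm)',(100*Rt.T@(np.asarray(P)-p)).round(2),'turn',None if yaw is None else round(th-np.radians(yaw),3),'yaw',np.degrees(th).round(2),'t',s['time'])
E
python3 - <<'E'
from h import *
Rt,p,s=tool(); th=np.arctan2(Rt[1,0],Rt[0,0]); D=np.array([.622,-.06])-p[:2]
for i in range(14):
    t=th+.1383*min(i,10); d=D/14*100; print(round(d@[np.cos(t),np.sin(t)],1),round(d@[np.sin(t),-np.cos(t)],1))
E
```

```text
3.8 -2.1
4.1 -1.6
4.3 -1.0
4.4 -0.4
4.4 0.2
4.3 0.8
4.2 1.4
3.9 1.9
3.6 2.5
3.3 2.9
2.8 3.3
2.8 3.3
2.8 3.3
2.8 3.3
```

```bash
python3 -m crank '[{"x":3.8,"y":-2.1,"turn":-0.138},{"x":4.1,"y":-1.6,"turn":-0.138},{"x":4.3,"y":-1.0,"turn":-0.138},{"x":4.4,"y":-0.4,"turn":-0.138},{"x":4.4,"y":0.2,"turn":-0.138}]'
python3 -m crank '[{"x":4.3,"y":0.8,"turn":-0.138},{"x":4.2,"y":1.4,"turn":-0.138},{"x":3.9,"y":1.9,"turn":-0.138},{"x":3.6,"y":2.5,"turn":-0.138},{"x":3.3,"y":2.9,"turn":-0.138}]'
python3 -m crank '[{"x":2.8,"y":3.3},{"x":2.8,"y":3.3}]'
python3 -c "
from h import *
go([.622,-.06,.2],105)"
```

```text
d(cm) [ 53.43 -30.04   3.08] turn -1.384 yaw 25.72 t 0.1schema error: expected keys x, y, z, turn
schema error: expected keys x, y, z, turn
schema error: expected keys x, y, z, turn
```

All four keys are required in each row.

```bash
python3 -m crank '[{"x":3.8,"y":-2.1,"z":0,"turn":-0.138},{"x":4.1,"y":-1.6,"z":0,"turn":-0.138},{"x":4.3,"y":-1.0,"z":0,"turn":-0.138},{"x":4.4,"y":-0.4,"z":0,"turn":-0.138},{"x":4.4,"y":0.2,"z":0,"turn":-0.138}]'
python3 -m crank '[{"x":4.3,"y":0.8,"z":0,"turn":-0.138},{"x":4.2,"y":1.4,"z":0,"turn":-0.138},{"x":3.9,"y":1.9,"z":0,"turn":-0.138},{"x":3.6,"y":2.5,"z":0,"turn":-0.138},{"x":3.3,"y":2.9,"z":0,"turn":-0.138}]'
python3 -m crank '[{"x":2.8,"y":3.3,"z":0,"turn":0},{"x":2.8,"y":3.3,"z":0,"turn":0}]'
python3 -c "
from h import *
go([.622,-.06,.2],105)"
```

```text
time: 0.6
tool_pos: [0.3987, -0.3819, 0.2308]
tool_rot: [-0.0, 0.841, 0.541, 0.0]
contact_force: [0.5, -0.8, 0.8]
gripper_width: 0.997
grasp_force: 0.0
time: 1.1
tool_pos: [0.5249, -0.2027, 0.2309]
tool_rot: [-0.0, 0.608, 0.794, -0.0]
contact_force: [0.6, 0.3, -0.4]
gripper_width: 1.002
grasp_force: 0.0
time: 1.3
tool_pos: [0.5743, -0.1317, 0.2308]
tool_rot: [-0.0, 0.61, 0.792, -0.0]
contact_force: [0.6, -0.4, 0.6]
gripper_width: 0.995
grasp_force: 0.0
d(cm) [5.71 6.44 3.08] turn -0.004 yaw 104.79 t 1.3
```

```bash
python3 -m crank '[{"x":2.8,"y":2.4,"z":1.5,"turn":-0.004},{"x":2.9,"y":2.2,"z":1.5,"turn":0},{"x":0,"y":0,"z":0,"turn":0}]'
python3 - <<'E'
from h import *
import pickle
go([.622,-.06,.2],105)
p,d,m=cam('wrist'); pickle.dump((p,d,m),open('w1.pkl','wb')); save('w1.png',p)
E
```

```text
time: 1.6
tool_pos: [0.6028, -0.0625, 0.1976]
tool_rot: [-0.003, 0.607, 0.795, -0.001]
contact_force: [-1.0, -1.7, -0.5]
gripper_width: 1.001
grasp_force: 0.0
d(cm) [-0.26  1.91 -0.24] turn 0.005 yaw 105.29 t 1.6
```

View pics/w1.png

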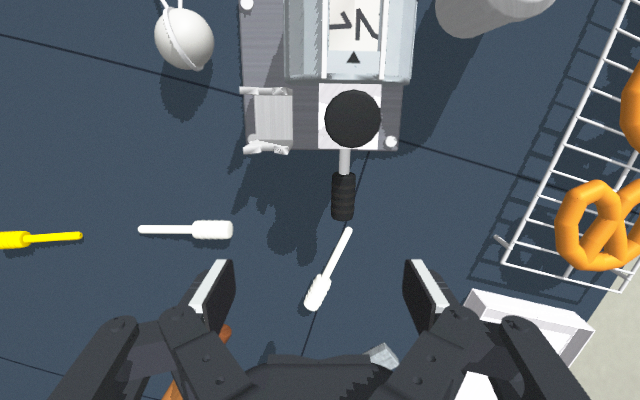

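The wrist view shows the button at (352,118), shank at (345,160), handle (343,173–219) and the ears at (264,91) and (266,147). I need a closer crop.

```bash
python3 - <<'E'
from h import *
import pickle
p,d,m=pickle.load(open('w1.pkl','rb'))
save('c2.png',cv2.resize(p[0:230,230:420],None,fx=2.6*1.0,fy=2.6,interpolation=cv2.INTER_CUBIC))
# dark handle segmentation
for (u,v) in((343,180),(343,196),(343,212),(344,160),(352,118),(264,91),(266,147),(275,120)): print(u,v,at_depth(m,u,v,d[v,u]).round(4))
E
```

```text
343 180 [ 0.6186 -0.0419  0.0828]
343 196 [ 0.6229 -0.0562  0.083 ]
343 212 [ 0.6275 -0.0713  0.0826]
344 160 [ 0.6149 -0.0252  0.0779]
352 118 [0.605  0.0128 0.1293]
264 91 [0.5291 0.0127 0.0532]
266 147 [ 0.5418 -0.0371  0.0528]
275 120 [ 0.5397 -0.0138  0.0139]
```

View pics/c2.png

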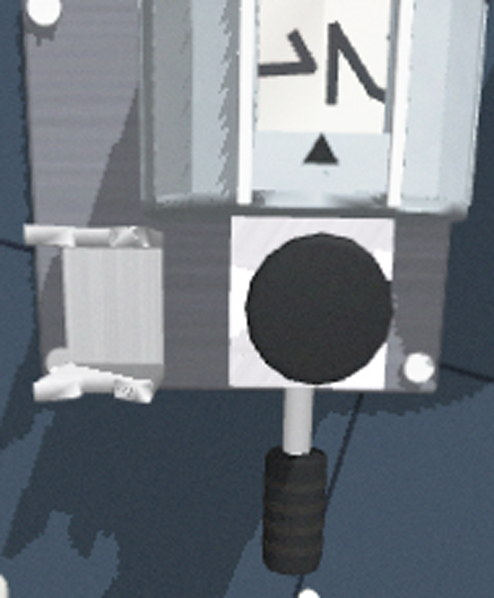

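The window seems to show part of a 1 and part of a 2; I'll recheck it close up later. The pin axis is clear and the counter's yaw is about 15.2°. Next I move over the handle.

```bash
python3 - <<'E'
from h import *
go([.6252,-.0632,.05],105.2)
E
```

```text
d(cm) [-0.49  2.25 14.89] turn 0.0 yaw 105.21 t 1.65
```

```bash
python3 -m crank '[{"x":-0.5,"y":2.2,"z":2,"turn":0},{"x":0,"y":0,"z":3,"turn":0},{"x":0,"y":0,"z":3,"turn":0},{"x":0,"y":0,"z":0,"turn":0}]'
python3 - <<'E'
from h import *
import pickle
go([.6252,-.0632,.05],105.2)
p,d,m=cam('wrist'); pickle.dump((p,d,m),open('w2.pkl','wb')); save('w2.png',p)
E
```

```text
time: 2.05
tool_pos: [0.6225, -0.0662, 0.1161]
tool_rot: [-0.004, 0.609, 0.793, -0.002]
contact_force: [-0.4, 0.2, -1.0]
gripper_width: 0.996
grasp_force: 0.0
d(cm) [0.19 0.39 6.61] turn -0.005 yaw 104.94 t 2.05
```

View pics/w2.png

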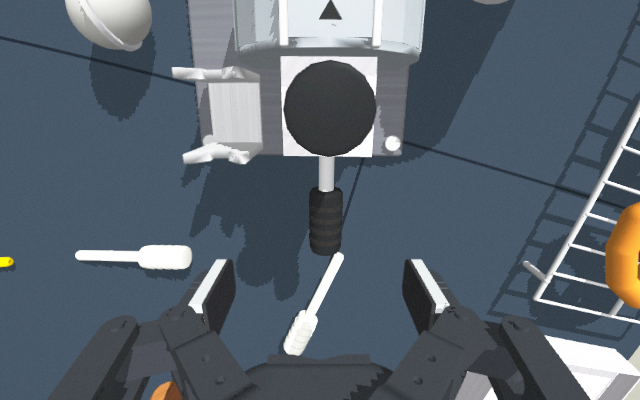

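The handle is at (325,220), 7 px right of the gripper's midline. That matches the remaining 4 mm in tool y, so I go down and grip.

```bash
python3 -m crank '[{"x":0,"y":0.3,"z":1,"turn":0},{"x":0,"y":0,"z":2.5,"turn":0},{"x":0,"y":0,"z":2.2,"turn":0},{"x":0,"y":0,"z":0.5,"turn":0},{"x":0,"y":0,"z":0,"turn":0}]'
python3 -c "
from h import *
go([.6252,-.0632,.05],105.2)"
```

```text
time: 2.6
tool_pos: [0.6293, -0.0652, 0.0597]
tool_rot: [0.0, 0.609, 0.793, 0.0]
contact_force: [0.0, 0.6, 0.1]
gripper_width: 1.005
grasp_force: 0.0
d(cm) [ 0.3  -0.35  0.97] turn -0.004 yaw 105.0 t 2.6
```

```bash
python3 -m crank '[{"x":0.2,"y":-0.3,"z":0.5,"turn":-0.004},{"x":0,"y":0,"z":0.4,"turn":0},{"x":0,"y":0,"z":0,"turn":0},{"x":0,"y":0,"z":0,"turn":0}]'
python3 - <<'E'
from h import *
go([.6252,-.0632,.05],105.2)
p,d,m=cam('wrist'); g=p.max(2)
import pickle; pickle.dump((p,d,m),open('w3.pkl','wb'))
# lateral offset of the shank/handle from the finger plane, in tool axes
Rt,t,s=tool()
for v in range(100,300,12):
    row=[u for u in range(290,360) if .05<d[v,u]<.4]
    P=[(Rt.T@(at_depth(m,u,v,d[v,u])-t),u) for u in row]
    h=[(q,u) for q,u in P if -.045<q[2]<-.01]
    if h: a=np.array([q for q,u in h]); print(v,h[0][1],h[-1][1],'tool x %.4f ymid %.4f top z %.4f'%(a[:,0].mean(),(a[0,1]+a[-1,1])/2,a[:,2].min()))
E
```

```text
time: 3.0
tool_pos: [0.6259, -0.0638, 0.0508]
tool_rot: [0.0, 0.607, 0.795, 0.0]
contact_force: [0.5, 1.1, 0.0]
gripper_width: 1.001
grasp_force: 0.0
d(cm) [ 0.08 -0.05  0.08] turn 0.001 yaw 105.24 t 3.0
220 309 331 tool x 0.0353 ymid -0.0002 top z -0.0276
232 300 340 tool x 0.0284 ymid -0.0001 top z -0.0275
244 296 344 tool x 0.0255 ymid -0.0001 top z -0.0314
256 295 344 tool x 0.0203 ymid -0.0005 top z -0.0332
268 296 343 tool x 0.0144 ymid -0.0004 top z -0.0341
280 296 342 tool x 0.0080 ymid -0.0006 top z -0.0335
292 296 342 tool x 0.0011 ymid -0.0005 top z -0.0317
```

Centred to 0.5 mm, so I close on the handle.

```bash
python3 -m crank '[{"x":0,"y":0,"z":0,"turn":0},{"x":0,"y":0,"z":0,"turn":0},{"x":0,"y":0,"z":0,"turn":0},{"x":0,"y":0,"z":0,"turn":0},{"x":0,"y":0,"z":0,"turn":0}]' 0; python3 -m crank '[{"x":0,"y":0,"z":0,"turn":0},{"x":0,"y":0,"z":0,"turn":0},{"x":0,"y":0,"z":0,"turn":0}]'
```

```text
time: 3.55
tool_pos: [0.6258, -0.0637, 0.0505]
tool_rot: [0.0, 0.607, 0.795, 0.0]
contact_force: [-0.0, -0.3, 0.5]
gripper_width: 0.237
grasp_force: 58.4
time: 3.85
tool_pos: [0.6258, -0.0638, 0.0504]
tool_rot: [0.0, 0.607, 0.795, 0.0]
contact_force: [0.1, 0.0, 1.2]
gripper_width: 0.236
grasp_force: 58.4
```

```bash
python3 -m crank '[{"x":-0.5,"y":0,"z":0,"turn":0},{"x":-0.7,"y":0,"z":0,"turn":0},{"x":-0.8,"y":0,"z":0,"turn":0}]' && python3 -m crank '[{"x":-1,"y":0,"z":0,"turn":0},{"x":-1,"y":0,"z":0,"turn":0},{"x":-1,"y":0,"z":0,"turn":0},{"x":-1,"y":0,"z":0,"turn":0},{"x":-1,"y":0,"z":0,"turn":0}]'; python3 -m crank '[{"x":-0.5,"y":0,"z":0,"turn":0},{"x":0,"y":0,"z":0,"turn":0},{"x":0,"y":0,"z":0,"turn":0}]'
```

```text
time: 4.15
tool_pos: [0.6308, -0.0838, 0.05]
tool_rot: [-0.0, 0.607, 0.795, -0.0]
contact_force: [0.0, 0.5, -1.0]
gripper_width: 0.236
grasp_force: 58.5
time: 4.65
tool_pos: [0.6442, -0.1323, 0.0503]
tool_rot: [-0.0, 0.607, 0.795, -0.0]
contact_force: [-0.5, -0.5, -0.7]
gripper_width: 0.243
grasp_force: 58.5
time: 4.95
tool_pos: [0.6453, -0.136, 0.0502]
tool_rot: [-0.0, 0.607, 0.795, 0.0]
contact_force: [-0.3, 0.6, -1.1]
gripper_width: 0.241
grasp_force: 58.5
```

The pin is out and free. Next I compute the notch axis from the stored depth images while raising the pin.

```bash
python3 -m crank '[{"x":0,"y":0,"z":-2,"turn":0},{"x":0,"y":0,"z":-2.5,"turn":0},{"x":0,"y":0,"z":0,"turn":0},{"x":0,"y":0,"z":0,"turn":0}]'
cat > ears.py <<'E'
from h import *
import pickle,sys
def cloud(m,d,u0,u1,v0,v1):
    return np.array([at_depth(m,u,v,d[v,u]) for v in range(v0,v1) for u in range(u0,u1) if d[v,u]>0])
B=np.array([.605,.0128]); a=np.radians(15.2); X=np.array([np.cos(a),np.sin(a)]); Y=np.array([-X[1],X[0]])
def rep(C):
    # counter coordinates relative to button centre (x, y), z
    q=np.c_[(C[:,:2]-B)@X,(C[:,:2]-B)@Y,C[:,2]]
    return q
if __name__=='__main__':
  for f,w in(('w1.pkl',(235,300,78,165)),('w2.pkl',(165,270,55,175))):
    p,d,m=pickle.load(open(f,'rb')); q=rep(cloud(m,d,*w))
    for lo,hi in((-.006,.02-.006),(-.04,-.022),(.02,.035)):pass
    for y0 in (0.022,-.03):
        for z0,z1 in((.045,.0555),(.0555,.063),(.063,.069),(.069,.078)):
            s=q[(abs(q[:,1]-y0)<.012)&(q[:,2]>z0)&(q[:,2]<z1)]
            if len(s): print(f,y0,z0,len(s),'x',np.sort(s[:,0]).round(4)[[0,-1]],np.median(s[:,0]).round(4),'y',s[:,1].min().round(4),s[:,1].max().round(4))
            if z0<.05 or z0>.065: print('   ',np.histogram(s[:,0],bins=np.arange(-.1,-.03,.003))[0])
E
python3 ears.py
```

```text
time: 5.35
tool_pos: [0.6457, -0.1359, 0.0956]
tool_rot: [0.001, 0.607, 0.795, 0.0]
contact_force: [0.3, 1.0, -1.4]
gripper_width: 0.241
grasp_force: 58.5
w1.pkl 0.022 0.045 109 x [-0.0906 -0.0412] -0.0707 y 0.0171 0.0269
    [ 0  0  0  2  0  0  0 14 24 21 20  7  0  0  0  2 10  3  3  3  0  0  0]
w1.pkl 0.022 0.0555 44 x [-0.0886 -0.0515] -0.0778 y 0.0169 0.0231
w1.pkl 0.022 0.063 115 x [-0.0843 -0.0402] -0.0634 y 0.0168 0.0269
w1.pkl 0.022 0.069 141 x [-0.0914 -0.0502] -0.0584 y 0.0167 0.0294
    [ 0  0  2 25 27 12  1  0  0  0  0  0  0 11 24 24 15  0  0  0  0  0  0]
w1.pkl -0.03 0.045 137 x [-0.0917 -0.0518] -0.0729 y -0.0346 -0.0284
    [ 0  0  2  5  6  6  6 22 20 25 21  5  3  3  3  4  6  0  0  0  0  0  0]
w1.pkl -0.03 0.0555 54 x [-0.0915 -0.0518] -0.0784 y -0.0349 -0.0285
w1.pkl -0.03 0.063 106 x [-0.092  -0.0517] -0.0794 y -0.035 -0.0285
w1.pkl -0.03 0.069 125 x [-0.0919 -0.0519] -0.0841 y -0.0351 -0.0286
    [ 0  0  7 25 26  7  0  0  0  0  0  0  0 10 22 25  3  0  0  0  0  0  0]
w2.pkl 0.022 0.045 312 x [-0.0913 -0.0367] -0.0708 y 0.0164 0.0269
    [ 0  0  1  4  5  4  7 50 50 49 40  6  4  4  3 10 43  6  7  8  9  2  0]
w2.pkl 0.022 0.0555 165 x [-0.0913 -0.035 ] -0.0549 y 0.0163 0.0268
w2.pkl 0.022 0.063 274 x [-0.0899 -0.0343] -0.0643 y 0.0163 0.0268
w2.pkl 0.022 0.069 389 x [-0.0916 -0.0328] -0.0567 y 0.0164 0.0273
    [ 0  0  5 60 73 25  0  0  0  0  0  0  0 14 44 57 45 11 14 11 10 15  5]
w2.pkl -0.03 0.045 273 x [-0.0919 -0.0517] -0.0719 y -0.0352 -0.0286
    [ 0  0  4  5  8  9 10 45 40 44 35  9  8  9  9 27 11  0  0  0  0  0  0]
w2.pkl -0.03 0.0555 151 x [-0.0918 -0.0518] -0.078 y -0.0351 -0.0287
w2.pkl -0.03 0.063 213 x [-0.0908 -0.0518] -0.0797 y -0.0352 -0.0287
w2.pkl -0.03 0.069 230 x [-0.0917 -0.0518] -0.0842 y -0.0355 -0.0287
    [ 0  0  8 45 53 13  0  0  0  0  0  0  0 14 38 54  5  0  0  0  0  0  0]
```

```bash
python3 - <<'E'
from ears import *
P=B-.072*X-.0718*Y
print(P); go([*P,.0956],105.2)
E
```

```text
[ 0.554344   -0.07536581]
d(cm) [ 8.24 -7.22 -0.01] turn 0.001 yaw 105.27 t 5.35
```

```bash
python3 -m crank '[{"x":0,"y":-2.4,"z":0,"turn":0},{"x":0,"y":-2.4,"z":0,"turn":0},{"x":0,"y":-2.4,"z":0,"turn":0},{"x":2,"y":0,"z":0,"turn":0},{"x":2,"y":0,"z":0,"turn":0}]'; python3 -m crank '[{"x":2,"y":0,"z":0,"turn":0},{"x":1.6,"y":0,"z":0,"turn":0},{"x":0.6,"y":0,"z":0,"turn":0},{"x":0,"y":0,"z":0,"turn":0},{"x":0,"y":0,"z":0,"turn":0}]'
python3 - <<'E'
from ears import *
P=B-.072*X-.0718*Y
go([*P,.0956],105.2)
p,d,m=cam('wrist'); pickle.dump((p,d,m),open('w4.pkl','wb')); save('w4.png',p)
Rt,t,s=tool()
for v in range(20,300,20):
    h=[(Rt.T@(at_depth(m,u,v,d[v,u])-t),u) for u in range(280,360) if d[v,u]>.05]
    h=[(q,u) for q,u in h if -.045<q[2]<-.015]
    if h: a=np.array([q for q,u in h]); print(v,h[0][1],h[-1][1],'tool x %.4f ymid %.4f top z %.4f'%(a[:,0].mean(),(a[0,1]+a[-1,1])/2,a[:,2].min()), rep((Rt@a.mean(0)+t)[None]).round(4))
E
```

```text
time: 5.85
tool_pos: [0.564, -0.1153, 0.0937]
tool_rot: [-0.001, 0.608, 0.794, -0.0]
contact_force: [0.7, -0.3, -0.7]
gripper_width: 0.24
grasp_force: 58.7
time: 6.35
tool_pos: [0.5548, -0.0759, 0.0956]
tool_rot: [0.0, 0.607, 0.795, -0.0]
contact_force: [0.2, -1.2, -0.6]
gripper_width: 0.235
grasp_force: 58.7
d(cm) [ 0.07 -0.03 -0.  ] turn 0.001 yaw 105.27 t 6.35
60 309 335 tool x 0.0978 ymid 0.0004 top z -0.0307 [[-0.0715  0.025   0.1243]]
80 309 335 tool x 0.0911 ymid 0.0005 top z -0.0300 [[-0.0714  0.0184  0.1239]]
100 309 334 tool x 0.0842 ymid 0.0003 top z -0.0299 [[-0.0716  0.0115  0.1237]]
120 309 333 tool x 0.0770 ymid 0.0002 top z -0.0298 [[-0.0718  0.0043  0.1233]]
140 309 333 tool x 0.0695 ymid 0.0002 top z -0.0291 [[-0.0717 -0.0032  0.123 ]]
160 309 332 tool x 0.0616 ymid 0.0000 top z -0.0290 [[-0.0719 -0.0111  0.1226]]
180 309 332 tool x 0.0534 ymid 0.0001 top z -0.0291 [[-0.0718 -0.0193  0.1222]]
200 309 331 tool x 0.0449 ymid -0.0001 top z -0.0286 [[-0.072  -0.0278  0.1224]]
220 309 330 tool x 0.0357 ymid -0.0003 top z -0.0282 [[-0.0722 -0.0371  0.1215]]
240 295 343 tool x 0.0266 ymid -0.0004 top z -0.0287 [[-0.0724 -0.0462  0.1222]]
260 284 353 tool x 0.0167 ymid -0.0007 top z -0.0339 [[-0.0726 -0.0561  0.1222]]
280 280 359 tool x 0.0099 ymid 0.0002 top z -0.0355 [[-0.0721 -0.0628  0.1276]]
```

View pics/w4.png

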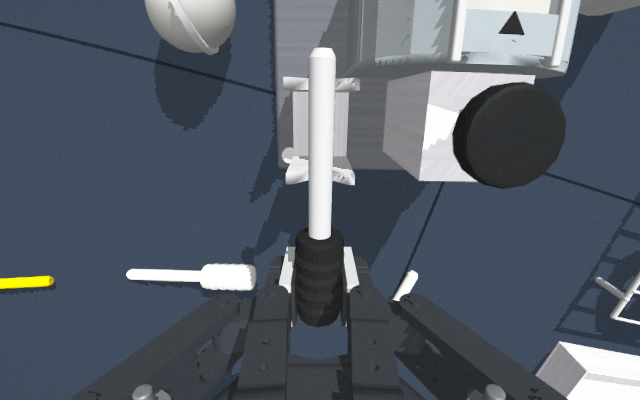

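The pin lies centred above both notches, with the ears centred at (321,84) and (320,180) and the shank at column 321. I lower it.

```bash
python3 -m crank '[{"x":0,"y":0,"z":1.5,"turn":0},{"x":0,"y":0,"z":1.5,"turn":0},{"x":0,"y":0,"z":1,"turn":0},{"x":0,"y":0,"z":0.7,"turn":0},{"x":0,"y":0,"z":0,"turn":0}]'; python3 -m crank '[{"x":0,"y":0,"z":0.5,"turn":0},{"x":0,"y":0,"z":0.5,"turn":0},{"x":0,"y":0,"z":0.2,"turn":0},{"x":0,"y":0,"z":0,"turn":0}]'
```

```text
time: 6.9
tool_pos: [0.553, -0.0757, 0.0462]
tool_rot: [-0.002, 0.607, 0.795, -0.001]
contact_force: [-0.7, 0.3, -0.7]
gripper_width: 0.24
grasp_force: 58.7
time: 7.3
tool_pos: [0.5544, -0.0759, 0.0363]
tool_rot: [0.0, 0.607, 0.795, 0.0]
contact_force: [0.4, -0.2, -1.0]
gripper_width: 0.24
grasp_force: 58.7
```

```bash
python3 -m crank '[{"x":0,"y":0,"z":0.15,"turn":0},{"x":0,"y":0,"z":0,"turn":0},{"x":0,"y":0,"z":0,"turn":0}]'; python3 -m crank '[{"x":0,"y":0,"z":0,"turn":0},{"x":0,"y":0,"z":0,"turn":0},{"x":0,"y":0,"z":0,"turn":0},{"x":0,"y":0,"z":0,"turn":0},{"x":0,"y":0,"z":0,"turn":0}]' 75
```

```text
time: 7.6
tool_pos: [0.5547, -0.076, 0.0355]
tool_rot: [0.0, 0.607, 0.795, 0.0]
contact_force: [-1.2, -0.2, 2.7]
gripper_width: 0.236
grasp_force: 59.0
time: 8.1
tool_pos: [0.5543, -0.0759, 0.0347]
tool_rot: [-0.0, 0.607, 0.795, -0.0]
contact_force: [-0.5, 0.1, 0.3]
gripper_width: 0.752
grasp_force: 0.0
```

```bash
python3 -m crank '[{"x":0,"y":0,"z":-1.5,"turn":0},{"x":0,"y":0,"z":-4,"turn":0},{"x":0,"y":0,"z":-4,"turn":0},{"x":0,"y":0,"z":-3.5,"turn":0}]'; python3 -m crank '[{"x":3.5,"y":3.4,"z":0,"turn":0},{"x":3.5,"y":3.4,"z":0,"turn":0},{"x":0,"y":0,"z":0,"turn":0},{"x":0,"y":0,"z":0,"turn":0}]' 0
python3 - <<'E'
from ears import *
go([*B,.14],105.2)
p,d,m=cam('wrist'); pickle.dump((p,d,m),open('w5.pkl','wb')); 
save('w5.png',cv2.resize(p[:,120:440],None,fx=1.5,fy=1.5))
E
```

```text
time: 8.5
tool_pos: [0.5548, -0.0761, 0.1682]
tool_rot: [0.001, 0.607, 0.795, 0.0]
contact_force: [0.3, 0.4, -0.5]
gripper_width: 0.751
grasp_force: 0.0
time: 8.9
tool_pos: [0.6019, 0.0103, 0.1658]
tool_rot: [0.0, 0.606, 0.795, 0.0]
contact_force: [0.8, 0.4, 0.3]
gripper_width: 0.067
grasp_force: 0.0
d(cm) [0.16 0.36 2.58] turn 0.003 yaw 105.36 t 8.9
```

View pics/w5.png

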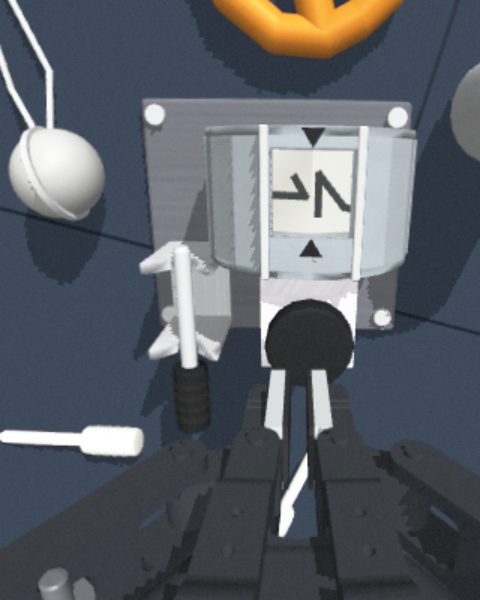

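The pin lies in both notches with its handle out to the right. The window, between pointers at (313,137) and (311,247), needs an exact reading, so I rectify it and print it as text.

```bash
cat > win.py <<'E'
from ears import *
def win(p,m):
    M=B+.063*Y; g=cv2.cvtColor(p,cv2.COLOR_RGB2GRAY)
    xs=np.arange(24,-25,-1.5)/1000; ys=np.arange(27,-28,-1.0)/1000   # +x up, +y left
    U=np.array([[proj(m,[*(M+x*X+y*Y),.104]) for y in ys] for x in xs],np.float32)
    w=cv2.remap(g,U[...,0],U[...,1],cv2.INTER_LINEAR)
    for x,r in zip(xs,w): print('%6.1f '%(x*1e3)+''.join(' .:-=+*#%@'[::-1][min(9,int(c)//26)] for c in r))
if __name__=='__main__':
    import sys
    if len(sys.argv)>1: p,d,m=pickle.load(open(sys.argv[1],'rb'))
    else:
        p,d,m=cam('wrist'); pickle.dump((p,d,m),open('wl.pkl','wb'))
    win(p,m); print(tool()[2]['time'])
E
python3 win.py w5.pkl
```

```text
24.0                                                        
  22.5   .                                                    
  21.0 =+-::::-===================---=========--------------::
  19.5 ==-:...:-:------=--=--------========--=---=====::::::::
  18.0 =+-..:.-:                      :*#*:        :::::::::::
  16.5 =+-....-:                    .:+##+         ::::..::.::
  15.0 =+-....-:                   .+###*:         ::::::.::::
  13.5 =+-....-:                 .+*##*-.          .:::.:.::..
  12.0 =+-...:-:               .=*###=.            .:::....:::
  10.5 =+-.:..-:              -*##*-.              .::::::::::
   9.0 ==:..::-.            -*##*+.                .:::...::::
   7.5 ==::..:-:          -*###*:                  .:::::.::::
   6.0 *-:::::-.       .-+*###+====--===----:      .:::::::::-
   4.5 %#*-:::-.       :*###################+      .:::::.:+#%
   3.0 %####=:-.        -*+++*****++*+++++++=      .:::.-+#%%%
   1.5 %#%#%%*=:......... .  .                     .::-#%%%%%%
   0.0 %%%#+-:-:.................:-+:...           .::::+%%%%%
  -1.5 #*-....-:...............
[... 281 characters left out ...]
::
  -9.0 ::.:..:-..................+##=...............:::.:::.::
 -10.5 ::....:-.................:+##=..............::-::::..::
 -12.0 -::...:-.................:+##=..............:::::::::::
 -13.5 --:.:::- ................:*##-..............:::::::::::
 -15.0 =-::..:- ................:*##-..............:::::::::::
 -16.5 ==.::::-----::-:::-::-:::-==+-:::::---:--:-----::::::::
 -18.0 .........:.........::::::::::::::::::----------::::::::
 -19.5                                                        
 -21.0 .................                                      
 -22.5 +*==============+===++=+++++===========================
 -24.0 +*---=====-=========--=================================
8.95
```

The boundary between figures 1 and 2 sits almost at the mark. One full press should show how the drum steps.

```bash
python3 -m crank '[{"x":0.1,"y":0.3,"z":1.5,"turn":-0.003},{"x":0,"y":0,"z":1.7,"turn":0},{"x":0,"y":0,"z":0,"turn":0}]'; python3 -m crank '[{"x":0,"y":0,"z":0.6,"turn":0},{"x":0,"y":0,"z":0.6,"turn":0},{"x":0,"y":0,"z":0,"turn":0},{"x":0,"y":0,"z":0,"turn":0}]'
```

```text
time: 9.25
tool_pos: [0.6018, 0.0106, 0.1286]
tool_rot: [-0.003, 0.606, 0.795, -0.002]
contact_force: [-1.8, -0.4, 2.1]
gripper_width: -0.002
grasp_force: 1.0
time: 9.65
tool_pos: [0.6042, 0.0109, 0.121]
tool_rot: [0.0, 0.606, 0.796, -0.0]
contact_force: [-2.4, -0.8, 2.4]
gripper_width: -0.0
grasp_force: 1.5
```

```bash
python3 -m crank '[{"x":0,"y":0,"z":0.4,"turn":0},{"x":0,"y":0,"z":0.3,"turn":0},{"x":0,"y":0,"z":0,"turn":0}]';python3 win.py; python3 -m crank '[{"x":0,"y":0,"z":-0.9,"turn":0},{"x":0,"y":0,"z":-1.2,"turn":0},{"x":0,"y":0,"z":0,"turn":0},{"x":0,"y":0,"z":0,"turn":0}]'; python3 win.py
```

```text
time: 9.95
tool_pos: [0.6048, 0.0111, 0.1151]
tool_rot: [0.001, 0.606, 0.796, 0.0]
contact_force: [-4.0, -1.4, 8.2]
gripper_width: 0.0
grasp_force: 4.1
  24.0                                                        
  22.5 ........................   ....                        
  21.0 ++-::::-===================++=======+++======+++-------
  19.5 ++::::::=--------==++++=-=======================:::::::
  18.0 ++-::::::.........=*#############+..........::--:::::::
  16.5 +*-::::-:............:=*+**##****............::::::::::
  15.0 ++-::::-:                                   .::::::::::
  13.5 =+-::::-:           :**+++++++++*           .---:::::::
  12.0 ++-::::-:          .**###########-          .:-::::::::
  10.5 =+-::::-:         .*##*====--=+###=         .::::::::::
   9.0 ==:::::-:        .*#*+         =###=        .:-::::::::
   7.5 ==:::::-:       .*##*.          =###-       .:=-:::::::
   6.0 *=:::::-:        .+*            -###.       .:=-:::::::
   4.5 %%*-:::-.                       *##=        .:=-:::::+%
   3.0 %%%%#=:-.                      -###.        .:=::::*%%%
   
[... 2670 characters left out ...]
:
  -9.0 :::::::-.       .+#*###########*###*#:      .::::::::::
 -10.5 :::::::-.        *#*#*#*#####**######:      .::::::::::
 -12.0 -::::::-.        .:::::::::--------==:      .-=::::::::
 -13.5 --:::::-:::::...............................:--::::::::
 -15.0 ==:::::-:::::::::::::::.:-*##-..............:-:::::::::
 -16.5 ==:::::-=--==:---:--:--==+++++:::::--:::::::---::::::::
 -18.0 --::::::---:::-::::::::-------------------:::::::::::::
 -19.5                                                        
 -21.0                                                        
 -22.5 +*+++================+++======---------======-==------:
 -24.0 +*--================--=================================
10.45
```

The 2 now stands at the mark, so five more full presses bring up 7. I do one and check that it counts.

```bash
python3 -m crank '[{"x":0,"y":0,"z":1,"turn":0},{"x":0,"y":0,"z":1,"turn":0},{"x":0,"y":0,"z":0,"turn":0},{"x":0,"y":0,"z":0,"turn":0}]'; python3 -m crank '[{"x":0,"y":0,"z":-1,"turn":0},{"x":0,"y":0,"z":-1,"turn":0},{"x":0,"y":0,"z":0,"turn":0},{"x":0,"y":0,"z":0,"turn":0}]'; python3 win.py | sed -n 4,28p | cut -c15-55
```

```text
time: 10.85
tool_pos: [0.605, 0.0113, 0.1153]
tool_rot: [0.001, 0.606, 0.796, 0.001]
contact_force: [0.5, -0.2, 5.7]
gripper_width: -0.003
grasp_force: 2.7
time: 11.25
tool_pos: [0.6038, 0.0113, 0.1346]
tool_rot: [-0.0, 0.606, 0.796, -0.0]
contact_force: [0.5, 0.2, 0.2]
gripper_width: 0.003
grasp_force: 0.0
-=-----=------==-========================
-:...................*##-............:--:
::...................:::.............::::
:.              .       .            .:::
-.           .:**********+           .---
-.        .:+**###*#######*.         .:--
-.       .+####*-::::.:.*##*:        .:::
-.        :**-          .+###+       .:-:
-.                       -##*.       .:--
-.                      .*##=        .:=-
-.                   .:=*###.        .:--
-.               .+**######=         .:--
=.               .*#*####*=:         .:::
-.                -=**#####=         .:::
-.                    .:=##*:        .:-:
-.                      .*##=        .:-:
-.                       =##*        .:=:
-.        :+:           .*##*:       .:=:
-.       .*###+:        *###.        .:=:
-.       .-*####********###.         .:::
-.          .=***######*#*.          .:::
-.             .=:::::::::           .-=:
=...............................    .:--:
=...........:*###########-...........:-::
------::-::-+=+++=++=+++=+-.::..::...---:
```

Now 3 shows. Four more presses.

```bash

python3 -m crank '[{"x":0,"y":0,"z":1,"turn":0},{"x":0,"y":0,"z":1,"turn":0},{"x":0,"y":0,"z":0,"turn":0},{"x":0,"y":0,"z":0,"turn":0}]'|sed -n '2p;4p'; python3 -m crank '[{"x":0,"y":0,"z":-1,"turn":0},{"x":0,"y":0,"z":-1,"turn":0},{"x":0,"y":0,"z":0,"turn":0},{"x":0,"y":0,"z":0,"turn":0}]'|sed -n '2p;4p'
python3 -m crank '[{"x":0,"y":0,"z":1,"turn":0},{"x":0,"y":0,"z":1,"turn":0},{"x":0,"y":0,"z":0,"turn":0},{"x":0,"y":0,"z":0,"turn":0}]'|sed -n '2p;4p'; python3 -m crank '[{"x":0,"y":0,"z":-1,"turn":0},{"x":0,"y":0,"z":-1,"turn":0},{"x":0,"y":0,"z":0,"turn":0},{"x":0,"y":0,"z":0,"turn":0}]'|sed -n '2p;4p'
python3 -m crank '[{"x":0,"y":0,"z":1,"turn":0},{"x":0,"y":0,"z":1,"turn":0},{"x":0,"y":0,"z":0,"turn":0},{"x":0,"y":0,"z":0,"turn":0}]'|sed -n '2p;4p'; python3 -m crank '[{"x":0,"y":0,"z":-1,"turn":0},{"x":0,"y":0,"z":-1,"turn":0},{"x":0,"y":0,"z":0,"turn":0},{"x":0,"y":0,"z":0,"turn":0}]'|sed -n '2p;4p'
python3 win.py | sed -n 4,28p | cut -c15-55
```

```text
tool_pos: [0.605, 0.0111, 0.1153]
contact_force: [0.7, -0.1, 5.2]
tool_pos: [0.6039, 0.0113, 0.1346]
contact_force: [0.1, 0.4, 0.5]
tool_pos: [0.6051, 0.0111, 0.1153]
contact_force: [1.6, 0.1, 5.1]
tool_pos: [0.6038, 0.0112, 0.1345]
contact_force: [-0.1, 0.3, -0.3]
tool_pos: [0.605, 0.0111, 0.1153]
contact_force: [2.0, 0.3, 4.9]
tool_pos: [0.6038, 0.0112, 0.1345]
contact_force: [-0.2, 0.3, -0.1]
:-------=------=========-==-============+
-:..............+##*.................:--:
-:................:...................:::
-.                        .          .:::
:.                     :=+*.         .--:
:.                 .=*#*##*+         .:::
-.             --**#*####=.          .:::
-.            -**##**=:              .::-
-.           -***+:.                 .:--
-.          :**#=                    .:--
-.         :*#*-   .......           .:-:
-.       .:*##****#**#*#**           .:-:
=.       :***#*####*######*:         .::-
-.       :*#*#*.        +#*#=        .:::
-.       :*#**.          =*##-       .:-:
-.       :*#*.           .**#.       .:=:
-.       :*#*.           .*##.       .:=:
-.       .****.          :*##:       .:=:
-.        .*##*.        =##*#:       .:=:
-.         .******#####**#*=         .:::
-.          .*#***####*#**:          .:::
-.           ........:::-.           :-=:
-.         ..                        :--:
-.   . .   =###############*=        ::::
-----:::--:=+=+++=++=++=++++=:...:...---:
```

The 6 is at the mark. One more press, then I'll retreat upward and take a final look.

```bash

python3 -m crank '[{"x":0,"y":0,"z":1,"turn":0},{"x":0,"y":0,"z":1,"turn":0},{"x":0,"y":0,"z":0,"turn":0},{"x":0,"y":0,"z":0,"turn":0}]'|sed -n '2p;4p'; python3 -m crank '[{"x":0,"y":0,"z":-1,"turn":0},{"x":0,"y":0,"z":-1,"turn":0},{"x":0,"y":0,"z":-2.5,"turn":0},{"x":0,"y":0,"z":-2.5,"turn":0},{"x":0,"y":0,"z":0,"turn":0}]'|sed -n '2p;4p'
python3 -m crank '[{"x":0,"y":0,"z":0,"turn":0},{"x":0,"y":0,"z":0,"turn":0},{"x":0,"y":0,"z":0,"turn":0}]' >/dev/null
python3 win.py | sed -n 4,28p | cut -c15-55
python3 - <<'E'
from h import *
import pickle
p,d,m=pickle.load(open('wl.pkl','rb')); save('end.png',cv2.resize(p[:,100:500],None,fx=1.4,fy=1.4)); print(tool()[2]['time'])
E
```

```text
tool_pos: [0.605, 0.0111, 0.1153]
contact_force: [-0.3, -0.4, 5.2]
tool_pos: [0.6062, 0.0111, 0.1893]
contact_force: [0.2, 0.2, 0.7]
-=---------===================-=========-
-.   ... ..:+**#######*****:.      ..:-::
-.            ....:--....            ::::
-.                    ..   .         .:::
:.      .-*******************=.      .:::
:.      .-**#*#***#*****###***.      .:::
-.       ......:....::::-+*#*:       .:::
-.                      .+**=        .:::
-.                      =*#*.        .:::
-.                     :*#*.         .:::
-.                    .+**-          .:::
-.                   .=*#+.          .:::
-.                   -***.           .::-
:.                  :***:            .:::
-.                 .+**=             .:::
-.                 =***.             .:::
-.                -***.              .:::
-.               .+**=               .:::
-.              .+*#+.               .:::
-.              -*#*.                .:::
-.             .+**-                 .:::
:                 ..                 .:::
-...  .         ...  . . ..   .     ..:::
-....................:-=*#=..........::::
-----:::-:::::::::-==+++++=::::::::::--::
15.0
```

View pics/end.png

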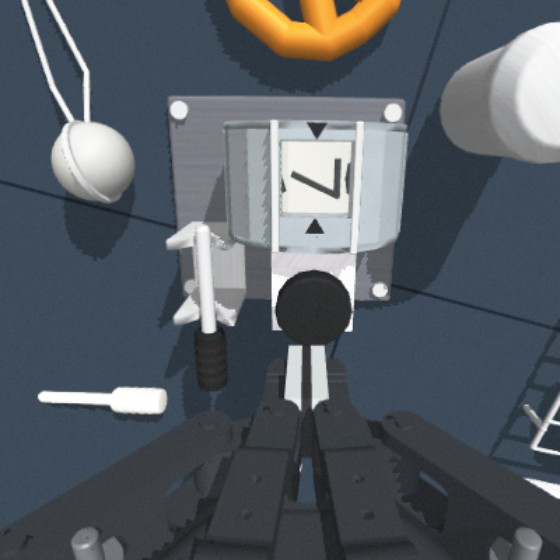

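The 7 stands between the pointers at (316,180), the button is up and the pin lies in the bracket at (205,230–385). A quick check of the pin's height and position before I hand in.

```bash
python3 - <<'E'
from ears import *
p,d,m=pickle.load(open('wl.pkl','rb'))
for U,V in((205,235),(206,255),(207,280),(208,310),(209,345),(211,360),(212,380),(314,300)):
    u,v=int(100+U/1.4),int(V/1.4); print(U,V,rep(at_depth(m,u,v,d[v,u])[None]).round(4))
E
```

```text
205 235 [[-0.069   0.0248  0.0623]]
206 255 [[-0.0688  0.0111  0.0636]]
207 280 [[-0.0699 -0.0061  0.0642]]
208 310 [[-0.0707 -0.0277  0.0632]]
209 345 [[-0.0701 -0.0511  0.0695]]
211 360 [[-0.0703 -0.0639  0.0682]]
212 380 [[-0.0701 -0.0788  0.0698]]
314 300 [[0.0007 0.006  0.1294]]
```

```bash
python3 -c "
from plant import manip
print(manip.job_done())"
```

```text
the job is handed in; nothing more can be done
None
```

The lock pin is parked level in both notches with its handle still out to the right, the 7 stands at the mark with the button up, nothing else on the bench was touched, and the job was handed in at about 15 s.

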